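# Set out the bear figures for the group photograph

### The job

Set out the four bear figures for the group photograph so that the small ones are not hidden: the smallest bear on the highest block, the second smallest on the second highest, the second largest on the second lowest, and the largest on the lowest. Each must stand upright in the middle of its block, set down and not dropped. Leave the ducks where they are.

Things in the scene. Friction and masses are not known exactly. Their poses are not given: they have to be found in the camera images.
- bear_1: the smallest of four gold sitting-bear figures, 46 mm tall: a round body 25 mm across with straight upright sides from the table up to 25 mm (grasp it there, on the taller bears near the top of it so that the head clears the gripper, and across its y), above it a narrower ball head with two small round ears; two feet stick out 15 mm forward of the axis at the bottom. Loose, about 30 g. Origin: centre of the round body's underside; z up; x points where the bear looks
- bear_2: the second smallest of four gold sitting-bear figures, 58 mm tall: a round body 31 mm across with straight upright sides from the table up to 32 mm (grasp it there, on the taller bears near the top of it so that the head clears the gripper, and across its y), above it a narrower ball head with two small round ears; two feet stick out 19 mm forward of the axis at the bottom. Loose, about 50 g. Origin: centre of the round body's underside; z up; x points where the bear looks
- bear_3: the second largest of four gold sitting-bear figures, 70 mm tall: a round body 38 mm across with straight upright sides from the table up to 38 mm (grasp it there, on the taller bears near the top of it so that the head clears the gripper, and across its y), above it a narrower ball head with two small round ears; two feet stick out 23 mm forward of the axis at the bottom. Loose, about 80 g. Origin: centre of the round body's underside; z up; x points where the bear looks
- bear_4: the largest of four gold sitting-bear figures, 82 mm tall: a round body 44 mm across with straight upright sides from the table up to 45 mm (grasp it there, on the taller bears near the top of it so that the head clears the gripper, and across its y), above it a narrower ball head with two small round ears; two feet stick out 27 mm forward of the axis at the bottom. Loose, about 130 g. Origin: centre of the round body's underside; z up; x points where the bear looks
- block_1: the lowest of four grey concrete display blocks, 94 x 94 mm square and 20 mm high, flat top, too heavy to shift. Origin: centre of its underside (the top is 20 mm above it); z up, x and y along its edges
- block_2: the second lowest of four grey concrete display blocks, 86 x 86 mm square and 45 mm high, flat top, too heavy to shift. Origin: centre of its underside (the top is 45 mm above it); z up, x and y along its edges
- block_3: the second highest of four grey concrete display blocks, 78 x 78 mm square and 70 mm high, flat top, too heavy to shift. Origin: centre of its underside (the top is 70 mm above it); z up, x and y along its edges
- block_4: the highest of four grey concrete display blocks, 70 x 70 mm square and 95 mm high, flat top, too heavy to shift. Origin: centre of its underside (the top is 95 mm above it); z up, x and y along its edges
- duck_a: a gold duck figure, not a bear: long body 101 mm from tail to beak, 38 mm wide, 65 mm tall to the top of its head. Loose; it stays where it is. Origin: underside below the middle of the body; x towards the beak, z up
- duck_b: a gold duck figure, not a bear: long body 118 mm from tail to beak, 44 mm wide, 76 mm tall to the top of its head. Loose; it stays where it is. Origin: underside below the middle of the body; x towards the beak, z up

How it is judged:
At the end, for the whole second after the job is handed in: Each bear stands released, still and upright (within 0.1 rad) on its own block (smallest on highest ... largest on lowest), its axis within 15 mm of the block's centre, its underside within 4 mm of the block's top; both ducks are within 30 mm of where they began (horizontal distance between bear_1 and block_4 below 0.015 m and z of bear_1 in the frame of block_4 between 0.091 and 0.099 m and angle between each of bear_1, bear_2, bear_3, bear_4's own z axis and vertical below 0.1 rad and linear speed of each of bear_1, bear_2, bear_3, bear_4 below 0.01 m/s and angular speed of each of bear_1, bear_2, bear_3, bear_4 below 0.1 rad/s and contact force between the fingers and bear_1 below 0.1 N and horizontal distance between bear_2 and block_3 below 0.015 m and z of bear_2 in the frame of block_3 between 0.066 and 0.074 m and contact force between the fingers and bear_2 below 0.1 N and horizontal distance between bear_3 and block_2 below 0.015 m and z of bear_3 in the frame of block_2 between 0.041 and 0.049 m and contact force between the fingers and bear_3 below 0.1 N and horizontal distance between bear_4 and block_1 below 0.015 m and z of bear_4 in the frame of block_1 between 0.016 and 0.024 m and contact force between the fingers and bear_4 below 0.1 N and distance of each of duck_a, duck_b from where it was at the start of the episode below 0.03 m); the robot touches nothing.
It fails at once if a bear is dropped onto its block (let go more than 20 mm above the top) ((horizontal distance between bear_1 and block_4 below 0.05 m and z of bear_1 in the frame of block_4 above 0.115 m and contact force between the fingers and bear_1 below 0.05 N) or (horizontal distance between bear_2 and block_3 below 0.05 m and z of bear_2 in the frame of block_3 above 0.09 m and contact force between the fingers and bear_2 below 0.05 N) or (horizontal distance between bear_3 and block_2 below 0.05 m and z of bear_3 in the frame of block_2 above 0.065 m and contact force between the fingers and bear_3 below 0.05 N) or (horizontal distance between bear_4 and block_1 below 0.05 m and z of bear_4 in the frame of block_1 above 0.04 m and contact force between the fingers and bear_4 below 0.05 N)).
It fails at once if a duck is shoved more than 30 mm or carried off (distance of any of duck_a, duck_b from where it was at the start of the episode above 0.03 m).
It also fails if it takes over 118 s, if anything falls off the work surface, if the arm or the gripper's body presses on something with over 40 N, if the wrist force passes 120 N, or if a joint passes its speed limit or range.

### The arm

A 6-joint arm with a two-finger parallel gripper is mounted at the origin on the work surface. World frame = base frame: x ahead of the robot, y to its left, z up, the work surface at z = 0. Lengths are in m, angles in rad, forces in N, time in s.
With the tool pointing down it reaches from about 0.375 to 0.9 m from the base axis. Payload 3.1 kg.
Tool frame: the origin (TCP) lies midway between the tips of the shut fingers; the grasp point (between the pads) lies 19 mm behind it; z points along the fingers, x is the direction in which the jaws open and shut, and the axes are right-handed (so a half turn about z gives the same grasp; the last joint's range is limited). The gripper opens to 85 mm and grips with 20 to 120 N. Pads are 22 mm wide; open, the fingers measure 114 mm over their backs; the gripper's body (76 mm by 85 mm) begins 54 mm behind the grasp point. The pads swing forward as they close: fully open they stand 13 mm farther back than shut.
Start: joints at [-1.448, 0.527, 1.433, -0, 1.181, -0.178], TCP at [0.186, -0.597, 0.231] pointing down, gripper open.
Joint ranges: [-3.08, 3.08], [-0.75, 2.2], [0.22, 2.44], [-1.43, 4.57], [0, 2.65], [-2.85, 2.85]. Speed limits (rad/s): [2.79, 2.79, 3.14, 3.14, 3.14, 3.14].

### API

Orientations are given as a unit quaternion [x, y, z, w].
In Python, from station import * gives the robot as it stands.
- The arm moves only by the tool servo_tool, never from a script. Its argument "targets" is a list of rows, each a list of 6 numbers: the shift along the tool's x, y, z in mm, then the turn, a rotation vector about the tool's x, y, z in degrees. A call has 1 to 10 rows; each row is the pose to reach, as a shift and turn from the pose commanded when the call began, along the tool's axes at that moment; what a row does not reach only later rows make up. A row lasts 1/8 s, in which the tool goes at most 62.5 mm and 10.7 degrees, less where a joint would pass 70% of its speed; a pose out of reach is approached as far as the arm can. A call with a gripper value outside its range is refused whole. "gripper" is the finger opening in mm, from 0 to 85.4, set as the call begins (left out, the last holds). The fingers move at their own pace and stop on an object; "newtons" is the grip in N (left out, the last holds). Time passes only in rows, so rows that repeat a pose let the fingers close. It gives the time, the measured TCP pose, the force and the opening at its end, in the units of the state.
- sense(): the state, without advancing time (a new reading comes with each control period).
- snapshot(name): name is "scene" or "top"; returns a dict with "color" (480x640x3 uint8, red, green, blue), "vfov" (degrees; the focal length in pixels is half the picture's height over the tangent of half this angle, whatever the lens; pixels are square), "cx", "cy" (the principal point, pixels), "D" ([k1, k2, p1, p2, k3] as OpenCV has them; the pictures are not rectified), "R" (3x3) and "t" (3): a world point X has camera coordinates R X + t. Camera axes: x right, y down, z forward; pixel columns grow to the right and rows downward; lengths in m; the calibration is good to about 2 mm. A picture is of the moment at which its call begins. There is no depth.
- sign_off(): hands the job in, once; it reports no verdict.
The state is a dict: "t": time; "q": joint angles; "qd": joint speeds; "tau": joint torques, N m; "tcp_pos": TCP position; "tool_rot": TCP orientation; "force": force on the tool from outside, world axes, zero at the start; "ft_torque": the same for the moment, N m; "finger_gap": opening from 0.0 (shut) to 1.0 (fully open).
Only numpy, scipy, OpenCV 4.12 (cv2) and the standard library are available. Lean on these libraries where they do the work, as an engineer would, in place of code of your own. Each camera call takes 0.05 s, during which the arm holds its last target. There are 200 camera calls.

## Working session

There is one attempt and no reset: what is moved stays moved. The work goes in short steps, Python scripts to look and compute and a tool call to move; the robot and the scene stay as the last step left them, time stands still between calls to the robot, and variables do not carry over. Pictures are saved under pics/ and viewed, about 12 in all and at most 16, crops included, and the job is handed in when it is done.

Besides the shell and the picture viewer there is one more tool, called after "Emit:" by a JSON object that holds its "fn" and its "kwargs". servo_tool: Moves the arm, as the interface text tells. Its arguments: {"type":"object","properties":{"targets":{"type":"array","items":{"type":"array","items":{"type":"number"}}},"gripper":{"type":"number"},"newtons":{"type":"number"}},"required":["targets"]}

```bash
mkdir -p pics; ls; python3 - <<'E'
from station import *
import cv2,pickle,numpy as np
d={}
for n in("scene","top"):
    s=snapshot(n); d[n]=s; cv2.imwrite(f"pics/{n}0.png",s["color"][:,:,::-1])
    print(n,s["vfov"],s["cx"],s["cy"],s["D"],s["t"],(-np.array(s["R"]).T@s["t"]))
pickle.dump(d,open("s0.pkl","wb"))
print(sense())
E
```

```text
pics
scene 45.7460590462679 319.0824130139876 234.5211391583671 [-0.18522764  0.          0.          0.          0.        ] [-0.15745374 -0.23268694  1.56399972] [ 1.43018832 -0.25477945  0.64395561]
top 48.04803288458239 320.37972432714946 235.5555606798828 [-0.14427649  0.          0.          0.          0.        ] [0.00423464 0.48731738 1.37167301] [ 0.2372702  -0.00347539  1.43620117]
{'t': 0.1, 'q': array([-1.44751740e+00,  5.28380798e-01,  1.43378033e+00, -8.48358874e-06,
        1.18137628e+00, -1.78520958e-01]), 'qd': array([-0.00094686, -0.0031888 , -0.00213918, -0.00020778, -0.0002392 ,
       -0.00110672]), 'tau': array([-2.15818673e-04, -4.43303096e+01, -1.78586555e+01, -1.48922791e-04,
        3.88130662e-03, -1.24729326e-05]), 'tcp_pos': array([ 0.18570794, -0.59610257,  0.23042483]), 'tool_rot': array([ 8.05369815e-01, -5.92771892e-01, -6.71172369e-04, -7.03605213e-04]), 'force': array([0.51912584, 0.22177981, 0.154169  ]), 'ft_torque': array([-0.03986138,  0.00182001,  0.03591978]), 'finger_gap': 0.9979795098579708}
```

View pics/top0.png

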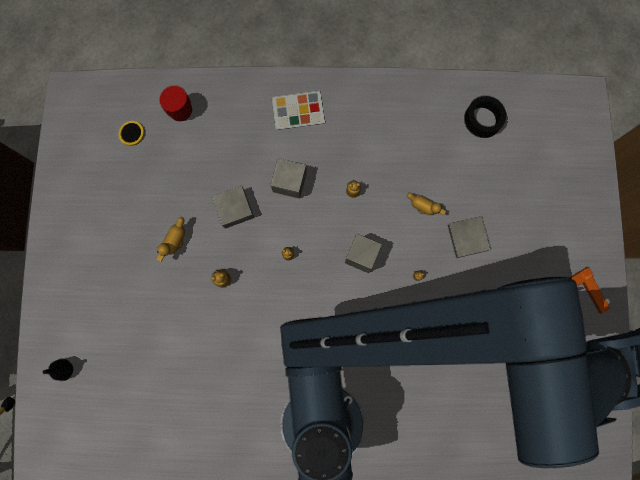

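View pics/scene0.png

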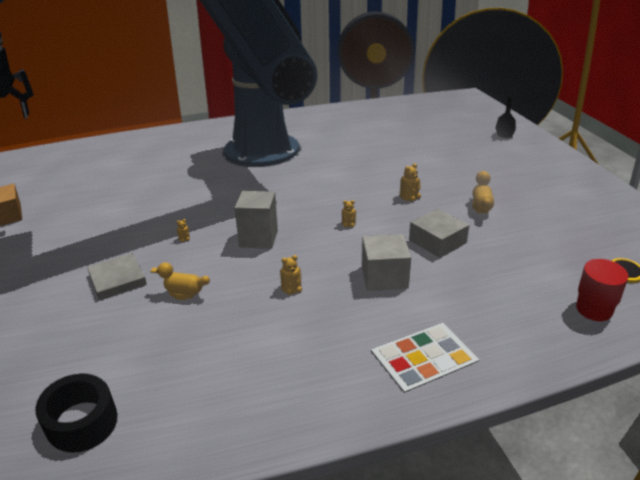

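View crops.

The top view shows the bears at about (220,278) for the largest, (354,188), (288,253) and (419,274) for the smallest. The blocks are at (469,237) for the lowest, (234,206), (289,178) and (365,253) for the highest. Ducks are at (172,240) and (427,204). Next I enlarge for corners and yaw.

```bash
python3 - <<'E'
import cv2,pickle,numpy as np
d=pickle.load(open("s0.pkl","rb"))
def tile(im,cs,h,k,out):
    ts=[]
    for u,v in cs:
        c=cv2.resize(im[v-h:v+h,u-h:u+h],None,fx=k,fy=k,interpolation=cv2.INTER_CUBIC)
        for i in range(0,2*h,10):
            cv2.putText(c,str(u-h+i),(i*k,8),0,.3,(0,255,0),1);cv2.putText(c,str(v-h+i),(0,i*k+4),0,.3,(0,255,0),1)
            c[::8,i*k]=c[i*k,::8]=(0,255,0)
        ts.append(c)
    n=len(ts)//2
    cv2.imwrite(out,np.vstack([np.hstack(ts[:n]),np.hstack(ts[n:])]))
t=d["top"]["color"][:,:,::-1].copy(); s=d["scene"]["color"][:,:,::-1].copy()
tile(t,[(469,237),(234,206),(289,178),(365,253)],30,5,"pics/tb.png")
tile(s,[(117,277),(439,232),(386,263),(256,220)],36,4,"pics/sb.png")
tile(t,[(419,274),(288,253),(354,188),(220,278)],16,9,"pics/tbear.png")
E
```

```text
(no output)
```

View pics/tb.png

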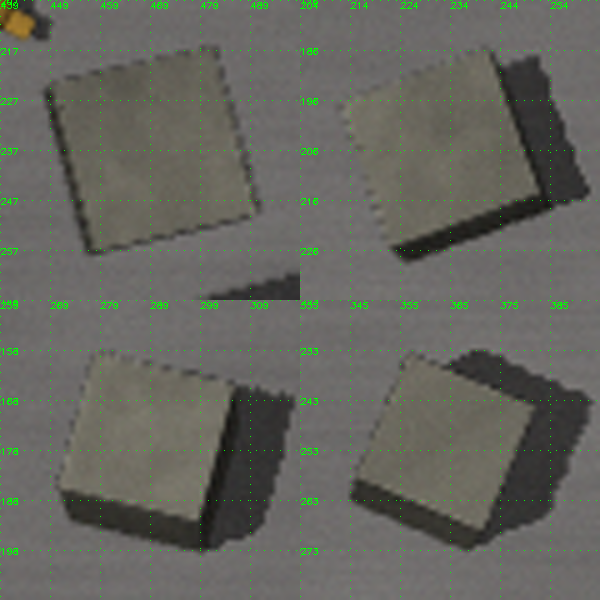

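View pics/sb.png

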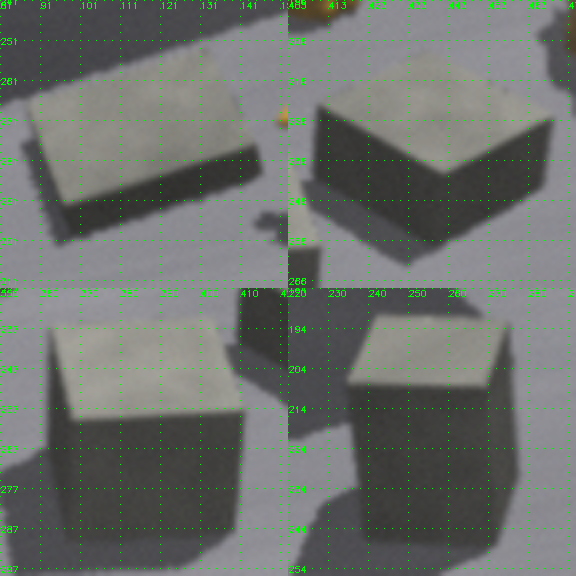

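View pics/tbear.png

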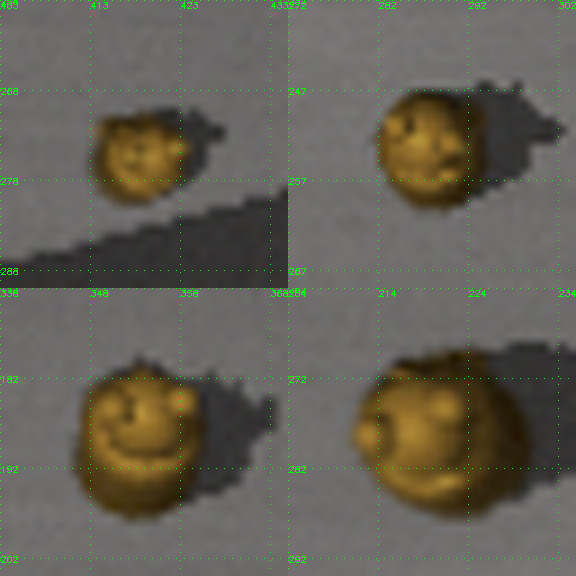

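Block corners read in both views. Now bear crops from the scene view, plus block fits.

```bash
cat > h.py <<'E'
import cv2,pickle,numpy as np
from scipy.optimize import least_squares
def K(s):
    f=240/np.tan(np.radians(s["vfov"])/2); return np.array([[f,0,s["cx"]],[0,f,s["cy"]],[0,0,1]])
def proj(s,X):
    R=np.array(s["R"]);return cv2.projectPoints(np.array(X,float).reshape(-1,3),cv2.Rodrigues(R)[0],np.array(s["t"],float),K(s),np.array(s["D"],float))[0][:,0]
def ray(s,uv,z):
    p=cv2.undistortPoints(np.array(uv,float).reshape(-1,1,2),K(s),np.array(s["D"],float))[:,0]
    R=np.array(s["R"]);c=-R.T@s["t"];d=np.c_[p,np.ones(len(p))]@R
    return c+d*((z-c[2])/d[:,2])[:,None]
E
python3 - <<'E'
from h import *
d=pickle.load(open("s0.pkl","rb"))
T={1:[(448.4,225),(482.2,216.6),(490.8,249.4),(457.4,257.8)],2:[(212.6,196),(242,185.6),(253,214.6),(222.2,225.6)],
3:[(278.4,158.4),(306,164.8),(299.4,192.4),(271,185.2)],4:[(356.4,233.6),(382.4,243.8),(371.8,269),(345.6,259)]}
S={1:[(88,266),(132.7,252.5),(145.2,277.2),(97,292.5)],2:[(410.5,222.5),(437.7,208.5),(469,226),(441.7,239.2)],
3:[(362.5,236.5),(403.7,235),(411,257.5),(368,260)],4:[(242.2,191),(275.5,193),(269.2,208.7),(234.7,208)]}
for b,(w,h) in {1:(94,20),2:(86,45),3:(78,70),4:(70,95)}.items():
    Pt=ray(d["top"],np.array(T[b])-.4,h/1e3)[:,:2]*1e3; Ps=ray(d["scene"],np.array(S[b])-.4,h/1e3)[:,:2]*1e3
    print(b,"top",Pt.mean(0).round(1),"scene",Ps.mean(0).round(1),"sides",np.linalg.norm(Pt-np.roll(Pt,1,0),axis=1).round(0),np.linalg.norm(Ps-np.roll(Ps,1,0),axis=1).round(0),"yaw",np.degrees(np.arctan2(*(Pt[1]-Pt[0])[::-1])).round(0))
s=d["scene"]["color"][:,:,::-1].copy();ts=[]
for u,v in [(183,231),(348,214),(290,276),(410,184)]:
    ts.append(cv2.resize(s[v-24:v+24,u-24:u+24],None,fx=6,fy=6,interpolation=cv2.INTER_CUBIC))
cv2.imwrite("pics/sbear.png",np.vstack([np.hstack(ts[:2]),np.hstack(ts[2:])]))
# gold blobs
for n in d:
    hsv=cv2.cvtColor(d[n]["color"],cv2.COLOR_RGB2HSV); m=cv2.inRange(hsv,(12,130,35),(30,255,255))
    k,l,st,c=cv2.connectedComponentsWithStats(m)
    print(n,[(st[i].tolist(),c[i].round(1).tolist()) for i in range(1,k) if st[i,4]>60])
E
```

```text
1 top [ 492.9 -391.3] scene [ 493.8 -392.3] sides [92. 97. 92. 95.] [96. 92. 96. 93.] yaw -75.0
2 top [567.2 247. ] scene [567.8 247.3] sides [86. 84. 86. 87.] [82. 85. 88. 80.] yaw -69.0
3 top [644.6  96.7] scene [645.3  97.2] sides [76. 76. 77. 78.] [76. 77. 74. 77.] yaw -103.0
4 top [440.  -99.8] scene [ 441.3 -100.6] sides [71. 71. 70. 70.] [70. 71. 64. 68.] yaw -111.0
scene [([0, 0, 167, 151, 11434], [68.2, 60.1]), ([560, 0, 40, 161, 1017], [584.3, 79.3]), ([428, 8, 135, 91, 452], [507.7, 32.5]), ([367, 43, 19, 20, 300], [375.7, 52.8]), ([13, 80, 12, 13, 67], [19.1, 85.9]), ([403, 177, 17, 23, 186], [411.1, 188.3]), ([0, 185, 21, 39, 659], [8.6, 204.7]), ([478, 186, 14, 16, 158], [484.3, 193.6]), ([343, 201, 12, 25, 170], [349.1, 212.2]), ([178, 219, 11, 22, 171], [182.7, 230.2]), ([281, 256, 20, 37, 507], [290.7, 275.0]), ([612, 258, 28, 10, 72], [625.5, 261.0]), ([151, 263, 58, 36, 945], [179.8, 281.4]), ([627, 275, 13, 8, 70], [633.3, 279.0]), ([407, 351, 20, 14, 173], [416.4, 357.3]), ([451, 350, 19, 14, 153], [459.8, 356.7])]
top [([276, 98, 9, 8, 62], [280.4, 101.4]), ([299, 104, 10, 10, 76], [303.2, 108.6]), ([119, 121, 25, 25, 221], [131.3, 133.6]), ([614, 125, 26, 133, 2512], [629.5, 188.7]), ([347, 181, 14, 16, 177], [353.1, 188.7]), ([407, 193, 39, 22, 430], [425.1, 204.8]), ([157, 217, 28, 45, 597], [171.9, 239.7]), ([282, 247, 12, 13, 118], [287.7, 253.1]), ([211, 269, 20, 18, 253], [220.9, 277.8]), ([414, 271, 10, 9, 74], [418.0, 274.9])]
```

View pics/sbear.png

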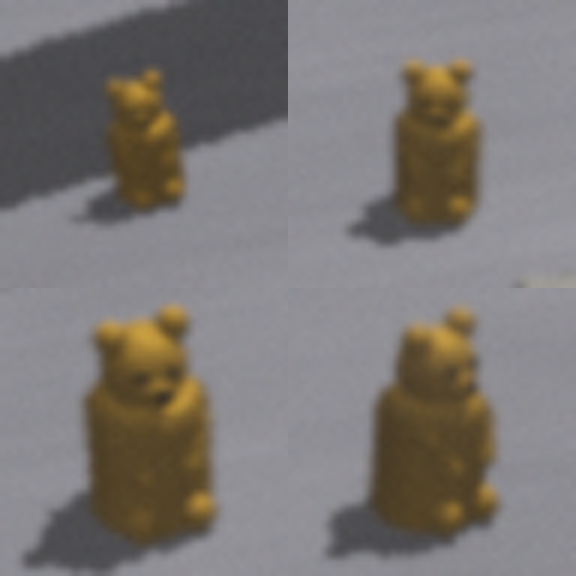

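The scene crops show all bears facing the scene camera, turned slightly towards the image right; both ears are visible on each. I use the ears for yaw and position, and the top-view silhouette as a cross-check.

```bash
python3 - <<'E'
from h import *
from scipy.optimize import minimize
d=pickle.load(open("s0.pkl","rb"))
E={1:[(159,207),(116,88),(152,76)],2:[(324,190),(125,72),(174,72)],3:[(266,252),(107,48),(174,31)],4:[(386,160),(128,48),(172,31)]}
G={1:(46,12.5,25,15),2:(58,15.5,32,19),3:(70,19,38,23),4:(82,22,45,27)}
C={1:(419,274),2:(288,253),3:(354,188),4:(220,278)}; CS={1:(183,231),2:(348,214),3:(290,276),4:(410,184)}
masks={n:cv2.inRange(cv2.cvtColor(d[n]["color"],cv2.COLOR_RGB2HSV),(8,100,15),(32,255,255)) for n in d}
th=np.linspace(0,2*np.pi,24,endpoint=False)
def sph(c,r): 
    g=np.array([[np.cos(a)*np.cos(b),np.sin(a)*np.cos(b),np.sin(b)] for a in th for b in np.linspace(-1.5,1.5,9)]); return np.array(c)+r*g
def model(b):
    H,r,h,f=G[b]; er=.075*H
    body=np.r_[[(r*np.cos(a),r*np.sin(a),z) for a in th for z in(0,h)]]
    head=sph((0,0,.73*H),.19*H)
    ears=[sph((0,s*.155*H,H-er),er) for s in(1,-1)]; fr=.09*H
    feet=[sph((f-fr,s*.5*r,fr),fr) for s in(1,-1)]
    return [body,head]+ears+feet
for b in E:
    H,r,h,f=G[b]; o=np.array(E[b][0]); uv=[o+(np.array(p)+.5)/6-.5 for p in E[b][1:]]
    P=ray(d["scene"],uv,.925*H/1e3)[:,:2]*1e3; v=P[1]-P[0]  # image left->right = +y
    c0=P.mean(0); yaw=np.degrees(np.arctan2(-v[0],v[1]))
    M=model(b)
    def cost(p,views=("top","scene")):
        a=np.radians(p[2]);R=np.array([[np.cos(a),-np.sin(a),0],[np.sin(a),np.cos(a),0],[0,0,1]]);e=0
        for n in views:
            u,w=(C if n=="top" else CS)[b]; hh=24; k=8
            im=np.zeros((2*hh*k,2*hh*k),np.uint8)
            for part in M:
                q=proj(d[n],(part@R.T+[p[0],p[1],0])/1e3)
                cv2.fillConvexPoly(im,cv2.convexHull((((q-[u-hh,w-hh])+.5)*k).astype(np.int32)),255)
            im=cv2.resize(im,(2*hh,2*hh),interpolation=cv2.INTER_AREA)/255
            obs=masks[n][w-hh:w+hh,u-hh:u+hh]/255
            kk,l=cv2.connectedComponents((obs>0).astype(np.uint8)); obs=obs*(l==np.bincount(l[hh-4:hh+4,hh-4:hh+4].ravel(),minlength=kk)[1:].argmax()+1)
            e+=abs(im-obs).sum()/obs.sum()
        return e
    opts=[]
    for vs in(("top","scene"),("top",),("scene",)):
        res=min((minimize(cost,(*c0,y),args=(vs,),method="Nelder-Mead",options=dict(initial_simplex=[(*c0,y),(c0[0]+8,c0[1],y),(c0[0],c0[1]+8,y),(*c0,y+15)],maxiter=120)) for y in(yaw,yaw+20)),key=lambda s:s.fun)
        opts.append((res.x.round(1).tolist(),round(res.fun,3)))
    print(b,"ears",c0.round(1),"sep",np.linalg.norm(v).round(1),"yaw",yaw.round(0),opts)
E
```

```text
1 ears [ 382.8 -251.2] sep 13.6 yaw 17.0 [([387.9, -251.2, 4.8], np.float64(0.413)), ([388.6, -251.1, 5.1], np.float64(0.168)), ([382.0, -251.2, 5.0], np.float64(0.136))]
2 ears [439.9  97.7] sep 17.3 yaw -19.0 [([443.0, 97.4, -9.2], np.float64(0.39)), ([443.1, 97.4, -10.6], np.float64(0.088)), ([438.4, 99.5, -13.5], np.float64(0.241))]
3 ears [618.2 -76.8] sep 21.2 yaw 6.0 [([620.9, -76.9, 6.0], np.float64(0.293)), ([621.4, -77.0, -11.2], np.float64(0.093)), ([617.4, -75.9, 6.4], np.float64(0.164))]
4 ears [366.1 274. ] sep 23.8 yaw 21.0 [([372.9, 272.5, 25.0], np.float64(0.274)), ([373.4, 272.2, 26.2], np.float64(0.082)), ([367.7, 275.2, 26.8], np.float64(0.168))]
```

```bash
cat > plan.py <<'E'
import sys,numpy as np
from scipy.spatial.transform import Rotation as Ro
from station import *
s=sense(); R=Ro.from_quat(s["tool_rot"]); p=s["tcp_pos"]*1e3
a=[float(v) for v in sys.argv[1:]]  # groups x y z jaw
M=R.as_matrix(); cur=np.degrees(np.arctan2(M[1,0],M[0,0]))
print("t",round(s["t"],2),"tcp",p.round(1),"jaw",round(cur,1),"tilt",(M[:,2]).round(4),"gap mm",round(s["finger_gap"]*85.4,1),"F",s["force"].round(1),"q6",s["q"][5].round(2))
for i in range(0,len(a),4):
    x,y,z,j=a[i:i+4]
    dj=-((j-cur+90)%180-90)
    print((M.T@(np.array([x,y,z])-p)).round(1),"turn z",round(dj,1))
E
python3 plan.py 386 -251 150 -82 386 -251 3 -82
```

```text
t 0.1 tcp [ 185.7 -596.1  230.4] jaw -72.7 tilt [-2.0e-04  1.9e-03 -1.0e+00] gap mm 85.2 F [0.5 0.2 0.2] q6 -0.18
[-269.8 -293.8   81. ] turn z 9.3
[-269.5 -293.7  228. ] turn z 9.3
```

Emit:
{"fn": "servo_tool", "kwargs": {"targets": [[-270,-294,80,0,0,9],[-270,-294,80,0,0,9],[-270,-294,80,0,0,9],[-270,-294,80,0,0,9],[-270,-294,80,0,0,9],[-270,-294,80,0,0,9],[-270,-294,80,0,0,9],[-270,-294,80,0,0,9],[-270,-294,80,0,0,9],[-270,-294,80,0,0,9]], "gripper": 85, "newtons": 40}}

```text
t: 1.35
tcp_pos: [0.3861, -0.253, 0.1515]
tool_rot: [0.756, -0.655, 0.001, 0.0]
force: [-0.5, -0.7, 0.1]
finger_gap: 0.997
```

```bash
python3 plan.py 386 -251 3 -82; python3 - <<'E'
from h import *
from station import *
s=snapshot("scene");cv2.imwrite("pics/a1.png",cv2.resize(s["color"][130:290,90:290,::-1],None,fx=3,fy=3))
E
```

```text
t 1.35 tcp [ 386.1 -253.   151.5] jaw -81.8 tilt [ 6.e-04 -9.e-04 -1.e+00] gap mm 85.1 F [-0.5 -0.7  0.1] q6 0.61
[-2.100e+00 -1.000e-01  1.485e+02] turn z 0.2
```

View pics/a1.png

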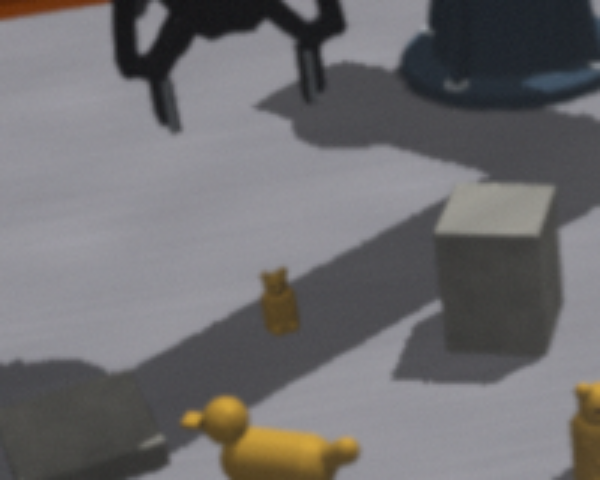

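The gripper is centred above bear_1 (crop about (280,305)). Descending.

Emit:
{"fn": "servo_tool", "kwargs": {"targets": [[-2,0,50,0,0,0],[-2,0,100,0,0,0],[-2,0,130,0,0,0],[-2,0,148,0,0,0],[-2,0,148,0,0,0],[-2,0,148,0,0,0]]}}

```text
t: 2.15
tcp_pos: [0.3861, -0.2504, 0.0038]
tool_rot: [0.756, -0.655, 0.001, 0.0]
force: [-0.0, 0.1, -0.8]
finger_gap: 0.997
```

Emit:
{"fn": "servo_tool", "kwargs": {"targets": [[0,0,0,0,0,0],[0,0,0,0,0,0],[0,0,0,0,0,0],[0,0,0,0,0,0],[0,0,0,0,0,0],[0,0,0,0,0,0],[0,0,0,0,0,0],[0,0,0,0,0,0]], "gripper": 0, "newtons": 40}}

```text
t: 3.15
tcp_pos: [0.3862, -0.2497, 0.0038]
tool_rot: [0.756, -0.654, 0.0, 0.0]
force: [-0.3, 0.8, 5.9]
finger_gap: 0.275
```

```bash
python3 plan.py 386 -251 160 -82 440.6 -100.2 160 -68 ;python3 - <<'E'
from h import *
from station import *
s=snapshot("scene");cv2.imwrite("pics/a2.png",cv2.resize(s["color"][170:260,130:250,::-1],None,fx=5,fy=5))
E
```

```text
t 3.15 tcp [ 386.2 -249.7    3.8] jaw -81.7 tilt [ 6.e-04 -6.e-04 -1.e+00] gap mm 23.5 F [-0.3  0.8  5.9] q6 0.61
[   1.4    0.3 -156.2] turn z 0.3
[-139.9  -75.5 -156.2] turn z -13.7
```

View pics/a2.png

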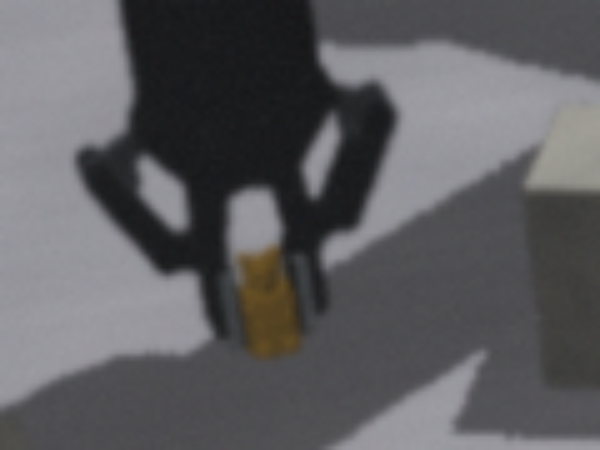

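Bear_1 sits between the pads with a gap of 23.5 mm, close to 25. Lift and carry over block_4.

Emit:
{"fn": "servo_tool", "kwargs": {"targets": [[1,0,-20,0,0,0],[1,0,-50,0,0,0],[1,0,-100,0,0,0],[1,0,-156,0,0,0],[-40,-21,-156,0,0,0],[-90,-49,-156,0,0,0],[-140,-75,-156,0,0,0],[-140,-75,-156,0,0,0],[-140,-75,-156,0,0,0],[-140,-75,-156,0,0,0]]}}

```text
t: 4.45
tcp_pos: [0.4398, -0.1014, 0.1592]
tool_rot: [0.756, -0.655, 0.0, 0.0]
force: [-0.4, -0.7, -0.2]
finger_gap: 0.271
```

```bash
cat > chk.py <<'E'
import sys
from h import *
from station import *
# bear id, predicted x y z of underside, yaw: prints/draws body outline on both views
b,x,y,z,yaw,name=int(sys.argv[1]),*map(float,sys.argv[2:6]),sys.argv[6]
H,r,h={1:(46,12.5,25),2:(58,15.5,32),3:(70,19,38),4:(82,22,45)}[b]
th=np.linspace(0,2*np.pi,40);ts=[]
for n in("top","scene"):
    s=snapshot(n);im=s["color"][:,:,::-1].copy()
    c=proj(s,[[x/1e3,y/1e3,(z+H/2)/1e3]])[0].astype(int)
    c=np.clip(c,28,(612,452)); o=c-28; k=10
    cr=cv2.resize(im[o[1]:o[1]+56,o[0]:o[0]+56],None,fx=k*.7,fy=k*.7,interpolation=cv2.INTER_CUBIC)
    for zz in(z,z+h):
        q=proj(s,np.c_[x+r*np.cos(th),y+r*np.sin(th),zz+0*th]/1e3)
        cv2.polylines(cr,[((q-o+.5)*k*.7).astype(np.int32)],True,(0,255,0) if zz==z else (255,255,0),1)
    ts.append(cr)
cv2.imwrite(f"pics/{name}.png",np.hstack(ts))
E
python3 plan.py 440.6 -100.2 99.5 -82; python3 chk.py 1 440.6 -100.2 156.5 8 b1
```

```text
t 4.45 tcp [ 439.8 -101.4  159.2] jaw -81.8 tilt [-0.e+00 -2.e-04 -1.e+00] gap mm 23.2 F [-0.4 -0.7 -0.2] q6 0.95
[-1.1 -0.9 59.7] turn z 0.2
```

View pics/b1.png

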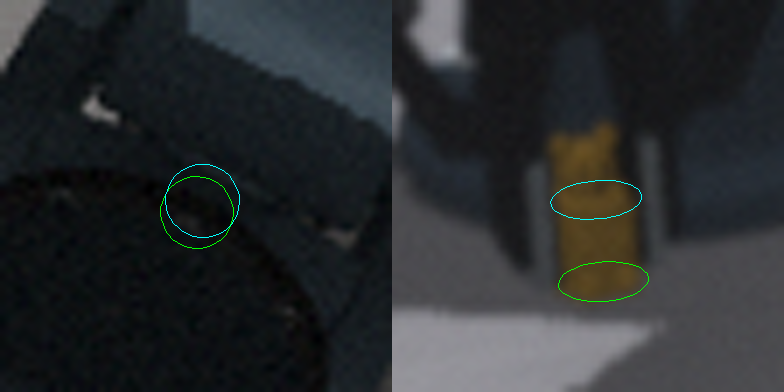

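The bear hangs upright and matches the predicted outline within about 1 px in the scene view (the top view is blocked by the arm). Lowering.

Emit:
{"fn": "servo_tool", "kwargs": {"targets": [[-1,-1,25,0,0,0],[-1,-1,45,0,0,0],[-1,-1,55,0,0,0],[-1,-1,58,0,0,0],[-1,-1,60,0,0,0],[-1,-1,60,0,0,0],[-1,-1,60,0,0,0]]}}

```text
t: 5.42
tcp_pos: [0.4411, -0.0992, 0.0997]
tool_rot: [0.756, -0.654, 0.001, -0.0]
force: [0.0, -0.6, -0.7]
finger_gap: 0.27
```

```bash
python3 plan.py 440.6 -100.2 98.8 -82
```

```text
t 5.42 tcp [441.1 -99.2  99.7] jaw -81.7 tilt [ 9.e-04 -5.e-04 -1.e+00] gap mm 23.1 F [ 0.  -0.6 -0.7] q6 0.96
[0.9 0.7 0.9] turn z 0.3
```

Emit:
{"fn": "servo_tool", "kwargs": {"targets": [[0,0,1,0,0,0],[0,0,1,0,0,0],[0,0,1,0,0,0]]}}

```text
t: 5.8
tcp_pos: [0.4411, -0.0991, 0.0988]
tool_rot: [0.756, -0.654, 0.0, -0.0]
force: [0.4, -0.3, 5.6]
finger_gap: 0.273
```

Emit:
{"fn": "servo_tool", "kwargs": {"targets": [[0,0,0,0,0,0],[0,0,0,0,0,0],[0,0,0,0,0,0],[0,0,0,0,0,0],[0,0,0,0,0,0],[0,0,0,0,0,0],[0,0,-20,0,0,0],[0,0,-60,0,0,0],[0,0,-110,0,0,0],[0,0,-110,0,0,0]], "gripper": 85}}

```text
t: 7.05
tcp_pos: [0.4432, -0.1002, 0.2116]
tool_rot: [0.756, -0.654, 0.004, -0.001]
force: [-0.4, 0.0, -0.2]
finger_gap: 0.995
```

```bash
python3 plan.py 441.5 98 200 -105 441.5 98 150 -105
```

```text
t 7.05 tcp [ 443.2 -100.2  211.6] jaw -81.7 tilt [ 0.008 -0.004 -1.   ] gap mm 85.0 F [-0.4  0.  -0.2] q6 0.96
[-196.4  -26.9   10.8] turn z 23.3
[-196.6  -26.5   60.8] turn z 23.3
```

Emit:
{"fn": "servo_tool", "kwargs": {"targets": [[-60,-8,0,0,0,8],[-120,-16,20,0,0,16],[-180,-24,50,0,0,21],[-196,-28,60,0,0,21],[-196,-28,60,0,0,21],[-196,-28,60,0,0,21],[-196,-28,60,0,0,21]]}}

```text
t: 7.92
tcp_pos: [0.4407, 0.0979, 0.1486]
tool_rot: [-0.624, 0.782, -0.0, 0.0]
force: [-0.3, -0.2, 0.5]
finger_gap: 0.996
```

```bash
python3 plan.py 441.5 98 5 -103;python3 chk.py 1 440.6 -100.2 95 8 b1p
```

```text
t 7.92 tcp [440.7  97.9 148.6] jaw -102.8 tilt [ 7.e-04 -2.e-04 -1.e+00] gap mm 85.1 F [-0.3 -0.2  0.5] q6 1.76
[ -0.2  -0.7 143.6] turn z 0.2
```

View pics/b1p.png

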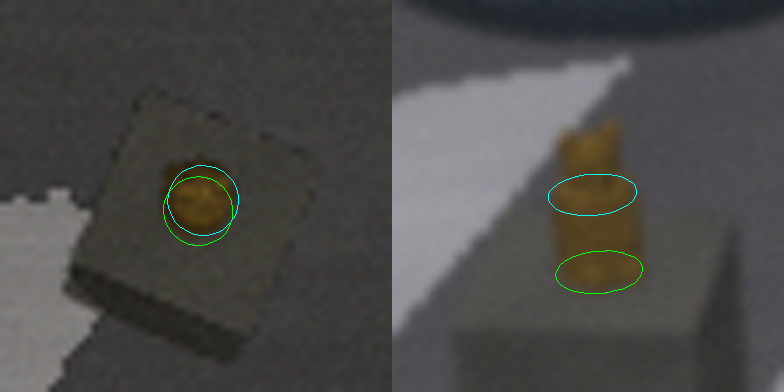

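Bear_1 stands upright in the middle of block_4, matching the outlines within 1 px in both views. Next is bear_2.

Emit:
{"fn": "servo_tool", "kwargs": {"targets": [[0,0,50,0,0,0],[0,0,100,0,0,0],[0,0,130,0,0,0],[0,0,144,0,0,0],[0,0,144,0,0,0],[0,0,144,0,0,0]]}}

```text
t: 8.78
tcp_pos: [0.4411, 0.0988, 0.0053]
tool_rot: [-0.624, 0.781, -0.001, 0.001]
force: [-0.8, -0.5, -0.1]
finger_gap: 0.996
```

Emit:
{"fn": "servo_tool", "kwargs": {"targets": [[0,0,0,0,0,0],[0,0,0,0,0,0],[0,0,0,0,0,0],[0,0,0,0,0,0],[0,0,0,0,0,0],[0,0,0,0,0,0],[0,0,0,0,0,0],[0,0,0,0,0,0]], "gripper": 0, "newtons": 40}}

```text
t: 9.78
tcp_pos: [0.4405, 0.099, 0.0049]
tool_rot: [-0.625, 0.781, -0.0, 0.0]
force: [-0.9, -0.6, 6.2]
finger_gap: 0.356
```

```bash
python3 plan.py 441.5 98 145 -103 645 97 145 -103
```

```text
t 9.78 tcp [440.5  99.    4.9] jaw -102.7 tilt [ 0.001 -0.    -1.   ] gap mm 30.4 F [-0.9 -0.6  6.2] q6 1.77
[   0.7   -1.3 -140.1] turn z 0.3
[ -43.1 -200.1 -139.9] turn z 0.3
```

Emit:
{"fn": "servo_tool", "kwargs": {"targets": [[0,0,-20,0,0,0],[0,0,-60,0,0,0],[0,0,-110,0,0,0],[0,0,-140,0,0,0],[-10,-50,-140,0,0,0],[-22,-100,-140,0,0,0],[-33,-150,-140,0,0,0],[-43,-200,-140,0,0,0],[-43,-200,-140,0,0,0],[-43,-200,-140,0,0,0]]}}

```text
t: 11.02
tcp_pos: [0.6431, 0.0969, 0.1434]
tool_rot: [-0.625, 0.781, 0.001, -0.001]
force: [-0.4, 0.1, -1.5]
finger_gap: 0.353
```

```bash
python3 plan.py 645 97 75 -103
```

```text
t 11.03 tcp [643.1  96.9 143.4] jaw -102.7 tilt [-3.4e-03  1.0e-04 -1.0e+00] gap mm 30.1 F [-0.4  0.1 -1.5] q6 1.77
[-0.5 -2.1 68.4] turn z 0.3
```

Emit:
{"fn": "servo_tool", "kwargs": {"targets": [[0,-1,30,0,0,0],[0,-1,55,0,0,0],[0,-1,65,0,0,0],[0,-1,68,0,0,0],[0,-1,69,0,0,0],[0,-1,69,0,0,0],[0,-1,69,0,0,0]]}}

```text
t: 11.9
tcp_pos: [0.6463, 0.0967, 0.0761]
tool_rot: [-0.625, 0.781, -0.0, 0.001]
force: [-0.5, 0.8, -0.7]
finger_gap: 0.352
```

```bash
python3 plan.py 645 97 74.9 -103
```

```text
t 11.9 tcp [646.3  96.7  76.1] jaw -102.7 tilt [ 0.0013 -0.     -1.    ] gap mm 30.1 F [-0.5  0.8 -0.7] q6 1.77
[-0.   1.3  1.1] turn z 0.3
```

Emit:
{"fn": "servo_tool", "kwargs": {"targets": [[0,1,1,0,0,0],[0,1,1,0,0,0],[0,1,1,0,0,0]]}}

```text
t: 12.28
tcp_pos: [0.6454, 0.0968, 0.075]
tool_rot: [-0.625, 0.781, -0.0, 0.001]
force: [0.2, 0.2, 3.5]
finger_gap: 0.35
```

Emit:
{"fn": "servo_tool", "kwargs": {"targets": [[0,0,0,0,0,0],[0,0,0,0,0,0],[0,0,0,0,0,0],[0,0,0,0,0,0],[0,0,0,0,0,0],[0,0,0,0,0,0],[0,0,-20,0,0,0],[0,0,-60,0,0,0],[0,0,-110,0,0,0],[0,0,-110,0,0,0]], "gripper": 85}}

```text
t: 13.52
tcp_pos: [0.6486, 0.0969, 0.1911]
tool_rot: [-0.625, 0.781, -0.004, 0.005]
force: [0.1, 0.3, 0.2]
finger_gap: 0.992
```

```bash
python3 plan.py 620 -76.8 150 -87 620 -76.8 200 -87
```

```text
t 13.53 tcp [648.6  96.9 191.1] jaw -102.7 tilt [ 1.270e-02 -2.000e-04 -9.999e-01] gap mm 84.7 F [0.1 0.3 0.2] q6 1.77
[175.9  -9.8  40.8] turn z -15.7
[175.7 -10.4  -9.2] turn z -15.7
```

Emit:
{"fn": "servo_tool", "kwargs": {"targets": [[55,-4,0,0,0,-5],[110,-8,10,0,0,-10],[160,-12,30,0,0,-16],[175,-13,35,0,0,-16],[175,-13,35,0,0,-16],[175,-13,35,0,0,-16],[175,-13,35,0,0,-16]]}}

```text
t: 14.4
tcp_pos: [0.6196, -0.0751, 0.1499]
tool_rot: [0.728, -0.686, 0.0, -0.0]
force: [0.3, 0.5, 0.0]
finger_gap: 0.995
```

```bash
python3 plan.py 620 -76.8 10 -87;python3 chk.py 2 645 97 70 -13 b2p
```

```text
t 14.4 tcp [619.6 -75.1 149.9] jaw -86.6 tilt [ 0.0011 -0.     -1.    ] gap mm 84.9 F [0.3 0.5 0. ] q6 1.21
[  1.7  -0.2 139.9] turn z 0.4
```

View pics/b2p.png

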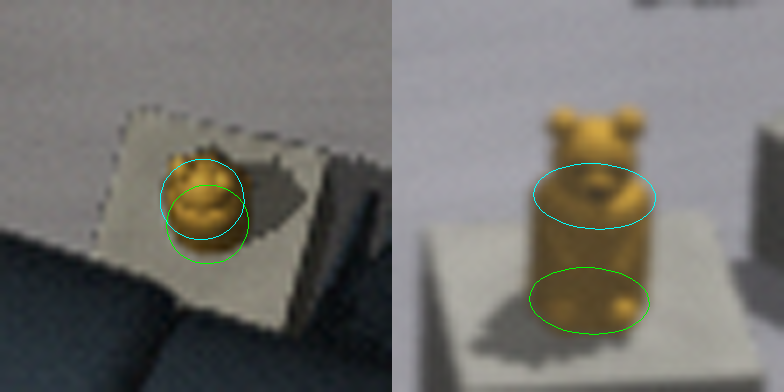

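Bear_2 is upright on block_3, within about 4 mm of the centre. Next is bear_3.

Emit:
{"fn": "servo_tool", "kwargs": {"targets": [[2,0,50,0,0,0],[2,0,100,0,0,0],[2,0,128,0,0,0],[2,0,140,0,0,0],[2,0,140,0,0,0],[2,0,140,0,0,0]]}}

```text
t: 15.25
tcp_pos: [0.6204, -0.0789, 0.0108]
tool_rot: [0.727, -0.686, 0.001, -0.001]
force: [-0.4, -0.1, 0.7]
finger_gap: 0.988
```

Emit:
{"fn": "servo_tool", "kwargs": {"targets": [[0,0,0,0,0,0],[0,0,0,0,0,0],[0,0,0,0,0,0],[0,0,0,0,0,0],[0,0,0,0,0,0],[0,0,0,0,0,0],[0,0,0,0,0,0],[0,0,0,0,0,0]], "gripper": 0, "newtons": 40}}

```text
t: 16.25
tcp_pos: [0.6196, -0.0788, 0.0102]
tool_rot: [0.727, -0.687, 0.0, -0.0]
force: [-0.4, 0.5, 6.3]
finger_gap: 0.428
```

```bash
python3 plan.py 620 -76.8 220 -87 567.5 247 220 -87
```

```text
t 16.25 tcp [619.6 -78.8  10.2] jaw -86.7 tilt [ 1.1e-03 -3.0e-04 -1.0e+00] gap mm 36.5 F [-0.4  0.5  6.3] q6 1.21
[  -1.9   -0.8 -209.8] turn z 0.3
[-328.2   33.1 -210. ] turn z 0.3
```

Emit:
{"fn": "servo_tool", "kwargs": {"targets": [[0,0,-20,0,0,0],[0,0,-60,0,0,0],[0,0,-110,0,0,0],[0,0,-160,0,0,0],[0,0,-205,0,0,0],[-40,4,-210,0,0,0],[-90,9,-210,0,0,0],[-140,14,-210,0,0,0],[-190,19,-210,0,0,0],[-240,24,-210,0,0,0]]}}

```text
t: 17.5
tcp_pos: [0.5808, 0.1609, 0.2202]
tool_rot: [0.727, -0.687, 0.0, -0.0]
force: [0.6, -0.3, -0.7]
finger_gap: 0.43
```

```bash
python3 plan.py 567.5 247 220 -87 567.5 247 120 -87
```

```text
t 17.5 tcp [580.8 160.9 220.2] jaw -86.7 tilt [ 6.e-04 -0.e+00 -1.e+00] gap mm 36.7 F [ 0.6 -0.3 -0.7] q6 1.6
[-86.7   8.3   0.2] turn z 0.3
[-86.7   8.4 100.2] turn z 0.3
```

Emit:
{"fn": "servo_tool", "kwargs": {"targets": [[-45,4,0,0,0,0],[-88,9,10,0,0,0],[-88,9,50,0,0,0],[-88,9,100,0,0,0],[-88,9,145,0,0,0],[-88,9,158,0,0,0],[-88,9,162,0,0,0],[-88,9,164,0,0,0],[-88,9,164,0,0,0],[-88,9,164,0,0,0]]}}

```text
t: 18.75
tcp_pos: [0.5681, 0.247, 0.0565]
tool_rot: [0.727, -0.687, 0.001, -0.001]
force: [0.6, 0.2, -0.4]
finger_gap: 0.432
```

```bash
python3 plan.py 567.5 247 55.2 -87
```

```text
t 18.75 tcp [568.1 247.   56.5] jaw -86.7 tilt [ 2.e-03  5.e-04 -1.e+00] gap mm 36.9 F [ 0.6  0.2 -0.4] q6 1.74
[-0.   0.6  1.3] turn z 0.3
```

Emit:
{"fn": "servo_tool", "kwargs": {"targets": [[0,0,1,0,0,0],[0,0,1,0,0,0],[0,0,1,0,0,0]]}}

```text
t: 19.12
tcp_pos: [0.5678, 0.247, 0.0552]
tool_rot: [0.727, -0.686, 0.0, -0.001]
force: [-1.2, -0.8, 4.8]
finger_gap: 0.43
```

Emit:
{"fn": "servo_tool", "kwargs": {"targets": [[0,0,0,0,0,0],[0,0,0,0,0,0],[0,0,0,0,0,0],[0,0,0,0,0,0],[0,0,0,0,0,0],[0,0,0,0,0,0],[0,0,-20,0,0,0],[0,0,-60,0,0,0],[0,0,-115,0,0,0],[0,0,-115,0,0,0]], "gripper": 85}}

```text
t: 20.38
tcp_pos: [0.5708, 0.2478, 0.1744]
tool_rot: [0.727, -0.686, 0.003, -0.005]
force: [0.4, 0.1, -1.3]
finger_gap: 0.998
```

```bash
python3 plan.py 371 273.2 170 -66
```

```text
t 20.38 tcp [570.8 247.8 174.4] jaw -86.7 tilt [ 0.0108  0.0026 -0.9999] gap mm 85.2 F [ 0.4  0.1 -1.3] q6 1.74
[-36.9 198.    2.3] turn z -20.7
```

Emit:
{"fn": "servo_tool", "kwargs": {"targets": [[-10,50,0,0,0,-7],[-20,100,0,0,0,-14],[-30,150,0,0,0,-21],[-37,195,0,0,0,-21],[-37,195,0,0,0,-21],[-37,195,0,0,0,-21],[-37,195,0,0,0,-21]]}}

```text
t: 21.25
tcp_pos: [0.3721, 0.2727, 0.1692]
tool_rot: [0.84, -0.543, 0.0, -0.001]
force: [0.1, 0.7, -1.0]
finger_gap: 0.994
```

```bash
python3 plan.py 371 273.2 15 -66;python3 chk.py 3 567.5 247 45 3 b3p
```

```text
t 21.25 tcp [372.1 272.7 169.2] jaw -65.8 tilt [ 1.2e-03  4.0e-04 -1.0e+00] gap mm 84.9 F [ 0.1  0.7 -1. ] q6 1.54
[ -0.9   1.1 154.2] turn z 0.2
```

View pics/b3p.png

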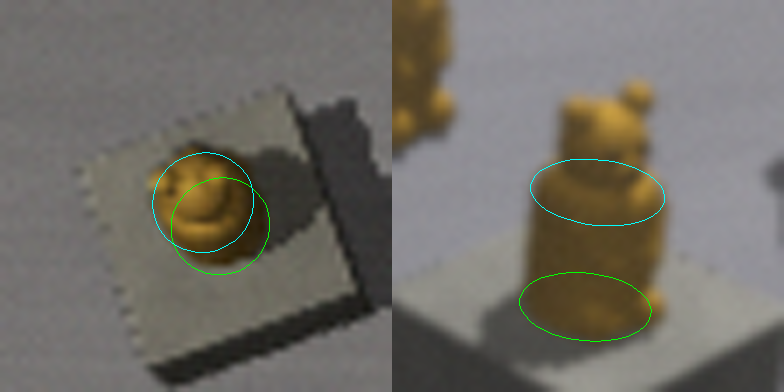

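Bear_3 is upright on block_2, within about 4 mm of the centre. Next is bear_4.

Emit:
{"fn": "servo_tool", "kwargs": {"targets": [[-1,1,50,0,0,0],[-1,1,100,0,0,0],[-1,1,135,0,0,0],[-1,1,148,0,0,0],[-1,1,152,0,0,0],[-1,1,152,0,0,0],[-1,1,152,0,0,0]]}}

```text
t: 22.22
tcp_pos: [0.37, 0.2735, 0.0184]
tool_rot: [0.84, -0.542, 0.001, -0.001]
force: [0.3, 0.6, 0.3]
finger_gap: 0.995
```

Emit:
{"fn": "servo_tool", "kwargs": {"targets": [[0,0,0,0,0,0],[0,0,0,0,0,0],[0,0,0,0,0,0],[0,0,0,0,0,0],[0,0,0,0,0,0],[0,0,0,0,0,0],[0,0,0,0,0,0],[0,0,0,0,0,0]], "gripper": 0, "newtons": 60}}

```text
t: 23.22
tcp_pos: [0.3695, 0.2731, 0.0181]
tool_rot: [0.84, -0.542, 0.0, -0.0]
force: [-0.2, -1.1, 6.8]
finger_gap: 0.499
```

```bash
python3 plan.py 371 273 230 -66 493.4 -391.8 230 -66
```

```text
t 23.23 tcp [369.5 273.1  18.1] jaw -65.7 tilt [ 1.2e-03  4.0e-04 -1.0e+00] gap mm 42.6 F [-0.2 -1.1  6.8] q6 1.54
[   0.8   -1.5 -211.9] turn z 0.3
[ 657.   160.5 -212. ] turn z 0.3
```

Emit:
{"fn": "servo_tool", "kwargs": {"targets": [[0,0,-20,0,0,0],[0,0,-60,0,0,0],[0,0,-110,0,0,0],[0,0,-160,0,0,0],[0,0,-205,0,0,0],[45,11,-210,0,0,0],[95,23,-210,0,0,0],[145,35,-210,0,0,0],[195,47,-210,0,0,0],[245,60,-210,0,0,0]]}}

```text
t: 24.48
tcp_pos: [0.415, 0.0236, 0.2272]
tool_rot: [0.84, -0.542, -0.0, -0.0]
force: [1.0, 0.1, -1.4]
finger_gap: 0.5
```

Emit:
{"fn": "servo_tool", "kwargs": {"targets": [[50,12,0,0,0,0],[100,24,0,0,0,0],[150,36,0,0,0,0],[200,48,0,0,0,0],[250,60,0,0,0,0],[300,73,0,0,0,0],[350,85,0,0,0,0],[390,95,0,0,0,0],[412,100,0,0,0,0],[412,100,0,0,0,0]]}}

```text
t: 25.72
tcp_pos: [0.4933, -0.3927, 0.2264]
tool_rot: [0.84, -0.543, -0.0, -0.0]
force: [-0.4, -0.5, -1.4]
finger_gap: 0.499
```

```bash
python3 plan.py 493.4 -391.8 38.1 -66
```

```text
t 25.73 tcp [ 493.3 -392.7  226.4] jaw -65.8 tilt [-6.e-04  6.e-04 -1.e+00] gap mm 42.6 F [-0.4 -0.5 -1.4] q6 0.3
[ -0.6  -0.6 188.3] turn z 0.2
```

Emit:
{"fn": "servo_tool", "kwargs": {"targets": [[0,0,50,0,0,0],[0,0,100,0,0,0],[0,0,145,0,0,0],[0,0,175,0,0,0],[0,0,184,0,0,0],[0,0,187,0,0,0],[0,0,188,0,0,0],[0,0,188,0,0,0],[0,0,188,0,0,0]]}}

```text
t: 26.85
tcp_pos: [0.494, -0.392, 0.0403]
tool_rot: [0.84, -0.543, 0.001, 0.0]
force: [-0.4, 0.2, -0.9]
finger_gap: 0.506
```

```bash
python3 plan.py 493.4 -391.8 38.1 -66
```

```text
t 26.85 tcp [ 494.  -392.    40.3] jaw -65.7 tilt [ 0.0011 -0.0012 -1.    ] gap mm 43.2 F [-0.4  0.2 -0.9] q6 0.3
[-0.4  0.5  2.2] turn z 0.3
```

Emit:
{"fn": "servo_tool", "kwargs": {"targets": [[0,0,1,0,0,0],[0,0,2,0,0,0],[0,0,2,0,0,0],[0,0,2,0,0,0]]}}

```text
t: 27.35
tcp_pos: [0.4938, -0.3917, 0.0382]
tool_rot: [0.84, -0.543, 0.0, 0.0]
force: [-0.8, 1.6, 6.5]
finger_gap: 0.505
```

Emit:
{"fn": "servo_tool", "kwargs": {"targets": [[0,0,0,0,0,0],[0,0,0,0,0,0],[0,0,0,0,0,0],[0,0,0,0,0,0],[0,0,0,0,0,0],[0,0,0,0,0,0],[0,0,-20,0,0,0],[0,0,-60,0,0,0],[0,0,-120,0,0,0],[0,0,-170,0,0,0]], "gripper": 85}}

```text
t: 28.6
tcp_pos: [0.494, -0.3919, 0.2111]
tool_rot: [0.84, -0.542, 0.001, 0.0]
force: [-0.1, -0.5, -0.3]
finger_gap: 0.993
```

```bash
python3 plan.py 186 -597 231 -66
```

```text
t 28.6 tcp [ 494.  -391.9  211.1] jaw -65.7 tilt [ 0.0021 -0.0023 -1.    ] gap mm 84.8 F [-0.1 -0.5 -0.3] q6 0.3
[ 60.3 365.1 -20. ] turn z 0.3
```

Back to the start pose so the cameras see everything.

Emit:
{"fn": "servo_tool", "kwargs": {"targets": [[10,60,-20,0,0,0],[20,120,-20,0,0,0],[30,180,-20,0,0,0],[40,240,-20,0,0,0],[50,300,-20,0,0,0],[60,360,-20,0,0,0],[60,360,-20,0,0,0],[60,360,-20,0,0,0],[60,360,-20,0,0,0],[60,360,-20,0,0,0]]}}

```text
t: 29.85
tcp_pos: [0.1916, -0.5935, 0.2276]
tool_rot: [0.841, -0.542, 0.0, -0.0]
force: [-0.3, 0.5, -0.2]
finger_gap: 0.993
```

```bash
python3 chk.py 4 493.4 -391.8 20 24 b4p; python3 - <<'E'
from h import *
from station import *
d=pickle.load(open("s0.pkl","rb"))
for n in d:
    s=snapshot(n);cv2.imwrite(f"pics/{n}1.png",s["color"][:,:,::-1])
    m=cv2.inRange(cv2.cvtColor(s["color"],cv2.COLOR_RGB2HSV),(12,130,35),(30,255,255));k,l,st,c=cv2.connectedComponentsWithStats(m)
    print(n,[(c[i].round(1).tolist(),int(st[i,4])) for i in range(1,k) if 60<st[i,4]<1000 and 170<c[i][1]<300])
E
```

```text
scene [([254.7, 190.5], 196), ([8.7, 204.7], 661), ([484.1, 193.3], 168), ([441.0, 211.9], 458), ([386.5, 236.0], 346), ([111.8, 256.9], 818), ([625.7, 261.0], 72), ([179.8, 281.4], 949), ([633.3, 279.0], 72)]
top [([288.4, 171.5], 142), ([425.1, 204.7], 432), ([230.6, 202.1], 201), ([172.0, 239.6], 601), ([471.6, 233.4], 298), ([363.7, 248.9], 85)]
```

View pics/b4p.png

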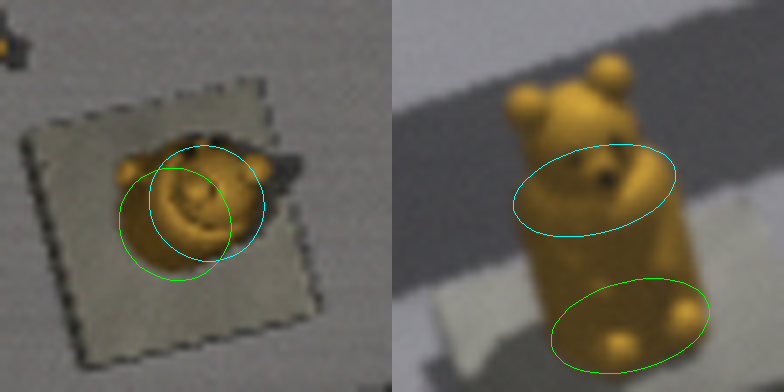

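View pics/top1.png

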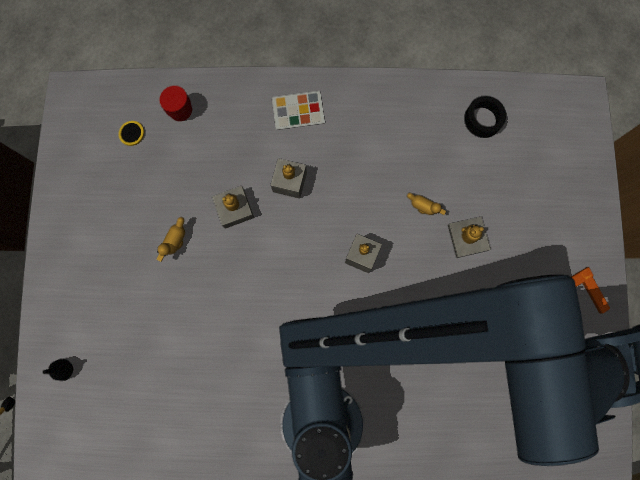

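View pics/scene1.png

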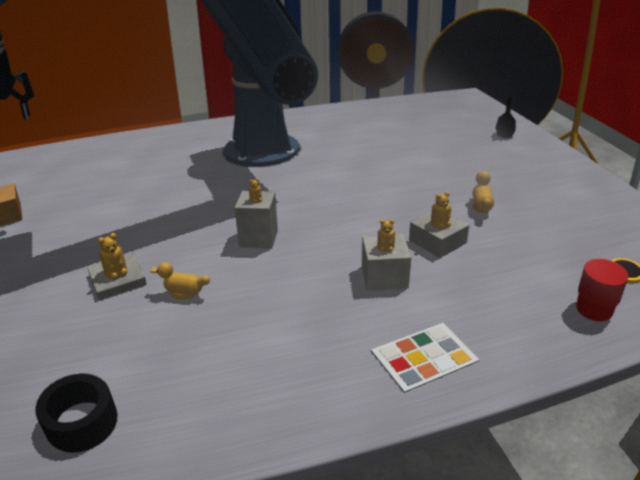

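All four bears stand upright near the middle of their blocks, and the ducks' blobs have moved by 0.3 px or less. Handing in.

```bash
python3 -c "
from station import *
print(sense()['qd'].round(3)); print(sign_off())"
```

```text
[-0.005  0.003 -0.003 -0.    -0.    -0.   ]
the job is handed in; nothing more can be done
None
```

All four bears are on their blocks and the job is handed in, at about 30 s on the robot's clock. The order is bear_1 on block_4, bear_2 on block_3, bear_3 on block_2 and bear_4 on block_1. Each was lowered until the tool felt 3.5–6.5 N of contact and only then released. No verdict came back.

- **Positions:** The last pictures from both cameras show every bear upright. Their outlines lie within about 1 px (bear_1) to 4 mm (the other three) of the block centres, against the 15 mm allowed.
- **Ducks:** They moved 0.3 px or less, about 1 mm.
- **Arm:** It is back near its start pose with the gripper open, touching nothing.
- **Disagreements:** The two cameras placed the bears about 5 mm apart in x at the start, so I used values in between. That probably explains the small offset of bears 2–4, mostly away from the robot. The measured grip widths came out 0.6–1.9 mm below the stated body widths.

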